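Tip the setting dies into the tray's red corner

ROBOT

A 6-joint arm with a two-finger parallel gripper is mounted at the origin on the work surface. World frame = base frame: x ahead of the robot, y to its left, z up, the work surface at z = 0. Lengths are in m, angles in rad, forces in N, time in s.
With the tool pointing down it reaches from about 0.25 to 0.85 m from the base axis. Payload 12.5 kg.
Tool frame: the origin (TCP) lies on the centre line of the jaws, within the pads' length; the fingertips stand 17 mm ahead of it and the grasp point (between the pads) lies 2 mm behind it; z points along the fingers, y is the line along which they close (so a half turn about z gives the same grasp; the last joint's range is limited). The gripper opens to 93 mm and grips with 3 to 60 N. Pads are 15 mm wide; open, the fingers measure 128 mm over their backs; the gripper's body (75 mm by 188 mm) begins 65 mm behind the grasp point.
Start: joints at [-1.431, 0.351, 1.652, -0, 1.139, -0.085], TCP at [0.123, -0.536, 0.236] pointing down, gripper open.
Joint ranges: [-2.75, 2.75], [-0.79, 2.1], [0.01, 2.65], [-1.57, 4.71], [0.07, 3.14], [-2.87, 2.87]. Speed limits (rad/s): [2.22, 2.22, 2.79, 3.14, 3.14, 3.14].

INTERFACE

Orientations are given as a unit quaternion [w, x, y, z].
In Python, from station import * gives the robot as it stands. Calls block until the motion is done:
- move_to(position, orientation): joint-space move of the TCP to a pose.
- servo_line(position, rate=0.15, rot=None, max_force=None): straight line of the TCP; rot=None keeps the orientation; rate is the mean speed in m/s. With max_force (N) it stops when the force on the tool has changed by that much, and returns True; else False.
- move_j(angles): joint-space move.
- gripper_to(opening): finger opening in m; the grip force is fixed at half the most; returns when the fingers have stopped.
- wait(seconds).
- solve_ik(position, orientation): joint angles nearest the present ones, or None.
- state(): the state.
- camera(name): name is "side" or "top" or "wrist"; returns (picture, depth): 384x512x3 uint8, blue, green, red; 384x512 float32, m along the optical axis (not along the pixel's ray), 0 where there is no reading.
- calibration(name): a dict with "fx", "fy", "cx", "cy" (pixels), "k1" (the pictures are not rectified: a ray, as slopes to the right and down, at radius r is drawn at 1 + k1 r^2 times it, then the intrinsics apply), "R" (3x3) and "t" (3): a world point X has camera coordinates R X + t; the wrist camera has in their place "tool_from_camera" (4x4, takes a point from camera to tool coordinates, whose origin is the TCP and whose axes are the flange's). Camera axes: x right, y down, z forward; pixel columns grow to the right and rows downward; lengths in m; the calibration is good to about 2 mm. A picture is of the moment at which its call begins: read the wrist's pose just before it. calibration takes no time and is no camera call.
A pose or a line that the arm cannot do raises IKError and nothing moves.
- sign_off(): hands the job in; it is judged then, once.
The state is a dict: "time": time; "qpos": joint angles; "qvel": joint speeds; "tau": joint torques, N m; "tool_pos": TCP position; "tcp_rot": TCP orientation; "contact_force": force on the tool from outside, world axes, zero at the start; "ft_torque": the same for the moment, N m; "opening": finger opening in m; "grip_force": force on a finger pad.
Only numpy, scipy, OpenCV 4.12 (cv2) and the standard library are available. Lean on these libraries where they do the work, as an engineer would, in place of code of your own. Each camera call takes 0.05 s, during which the arm holds its last target. There are 200 camera calls.

TASK

In the bookbinding room, take the wooden batten off the light blue tray and lay it flat on the dark cutting mat, not touching the wax block there. Then lift the tray by its yellow handle, clear of the table, and tip it down towards its red corner until all three steel dies have slid together into that corner. Finish holding the tray still, up in the air and tilted that way (do not put it down or let go); leave everything else on the table where it is.

Things in the scene. Friction and masses are not known exactly. Their poses are not given: they have to be found in the camera images.
- tray: Open light blue plastic tray (loose, 200 to 320 g), 240 x 150 x 40 mm outside, walls and floor 4 mm, standing flat on the table. Origin: centre of its underside; x along its 240 mm length, y along its 150 mm width, z up. A yellow handle bar bridges it along y above its middle, on two 18 mm wide posts from the middles of the long walls. The corner at -x, +y is red (floor patch, walls and rim).
- tray_handle (a point): Middle of the yellow handle bar, 95 mm above the tray's underside, over the tray's centre; axes as the tray's. The bar runs along y, 142 mm long, and is 18 x 18 mm (86 to 104 mm above the underside).
- tray_corner (a point): The red corner: the point where inner floor and the two inner walls meet, at (-116, 71, 4) mm in the tray's frame.
- batten: Wooden batten (loose, about 100 g), 200 mm long (x), 24 mm wide (y), 32 mm tall (z), origin at the centre of its underside. At the start it lies across the tray's two long rims, about along the tray's y, centred 80 to 90 mm from the handle's middle towards the tray's -x end, underside 40 mm above the table, overhanging about 25 mm either side.
- mat: Dark cutting mat with a pale grid, fixed to the table, 280 (x) x 240 (y) x 3 mm; origin at the centre of its underside. The tray stands on one side of the table (left or right) and the mat on the other.
- die0: One of three alike steel setting dies: loose round discs 22 mm in diameter, 10 mm high, 30 g, lying on the tray's inner floor in its +x half at the start; polished, they slide on the tray (friction about 0.2), along walls too, and do so well at 30 degrees or more. Origin: centre of the underside.
- die1: One of three alike steel setting dies: loose round discs 22 mm in diameter, 10 mm high, 30 g, lying on the tray's inner floor in its +x half at the start; polished, they slide on the tray (friction about 0.2), along walls too, and do so well at 30 degrees or more. Origin: centre of the underside.
- die2: One of three alike steel setting dies: loose round discs 22 mm in diameter, 10 mm high, 30 g, lying on the tray's inner floor in its +x half at the start; polished, they slide on the tray (friction about 0.2), along walls too, and do so well at 30 degrees or more. Origin: centre of the underside.
- wax: Bystander: loose block of beeswax, 60 x 25 x 22 mm, lying on the mat near its +x edge, its centre 85 to 100 mm from the mat's centre along the mat's x and within 60 mm along y. Leave it.
- book: Bystander: loose cream hand-bound book, 150 x 110 x 22 mm, just beyond tray and mat. Leave it.
- glue: Bystander: loose white glue jar, 60 mm across, 100 mm tall, just beyond tray and mat. Leave it.
- mug: Bystander: loose blue mug, 76 mm across, 90 mm tall, just beyond tray and mat. Leave it.
- spool: Bystander: loose teal thread spool, 36 mm across, 36 mm tall, standing between tray and mat. Leave it.
- awl: Bystander: loose awl with wooden handle, 170 mm long, lying between tray and mat, nearer to the robot than the spool. Leave it.
Not all that is in view belongs to the job. Leave any purple look-alike of the batten alone.

How it is judged:
By the outcome, as a careful person would: the job done as asked, in the order asked, and still so for the second after the job is handed in, while the arm keeps its last pose, push and grip.
It also fails if it takes over 58 s, if anything falls off the work surface, if the arm or the gripper's body presses on something with over 40 N, if the wrist force passes 120 N, or if a joint passes its speed limit or range.

## Working session

There is one attempt and no reset: what is moved stays moved. The work goes in short steps, each a Python script; the robot and the scene stay as the last script left them, time stands still between calls to the robot, and variables do not carry over. Pictures are saved under pics/ and viewed, at most 10 in all, crops included, and the job is handed in when it is done.

```bash
mkdir -p pics; cat > h.py <<'E'
from station import *
import numpy as np, cv2
def ray(c,u,v):
    x=np.array([(u-c["cx"])/c["fx"],(v-c["cy"])/c["fy"]]); y=x.copy()
    for _ in range(20): y=x/(1+c["k1"]*(y@y))
    return np.array([y[0],y[1],1.])
def onplane(c,u,v,z):
    R=np.array(c["R"]);t=np.array(c["t"]);o=-R.T@t;d=R.T@ray(c,u,v)
    return o+d*(z-o[2])/d[2]
def proj(c,X):
    p=np.array(c["R"])@X+np.array(c["t"]);x=p[:2]/p[2];x=x*(1+c["k1"]*(x@x))
    return x*[c["fx"],c["fy"]]+[c["cx"],c["cy"]]
E
python3 - <<'E'
from h import *
im,d=camera("top");cv2.imwrite("pics/top0.png",im);np.save("top0d.npy",d)
im2,d2=camera("side");cv2.imwrite("pics/side0.png",im2)
for n in("top","side"):
    c=calibration(n);R=np.array(c["R"]);print(n,c["fx"],c["k1"],(-R.T@np.array(c["t"])).round(3),R.round(2).tolist())
print(calibration("wrist"));s=state();print(s["time"],s["tcp_rot"],s["opening"])
E
```

```text
top 359.9612782061373 -0.10478052565012633 [ 0.296 -0.072  1.176] [[0.02, -1.0, -0.01], [-0.99, -0.02, -0.17], [0.17, 0.02, -0.99]]
side 398.4047022339684 -0.11843492506544145 [0.128 0.645 0.718] [[-0.89, -0.45, -0.02], [-0.27, 0.56, -0.78], [0.36, -0.69, -0.62]]
{'fx': 270.86041585959777, 'fy': 270.86041585959777, 'cx': 254.02475329124786, 'cy': 191.19616638774914, 'k1': -0.05620639638676162, 'tool_from_camera': array([[ 2.97653138e-05, -9.70531861e-01, -2.40972833e-01,
         6.64664006e-02],
       [ 9.99998783e-01,  4.04790293e-04, -1.50679475e-03,
         1.15729847e-03],
       [ 1.55993577e-03, -2.40972495e-01,  9.70530692e-01,
        -1.49181510e-01],
       [ 0.00000000e+00,  0.00000000e+00,  0.00000000e+00,
         1.00000000e+00]])}
0.1 [-5.11597789e-04  9.93688617e-01  1.12172501e-01 -8.74247923e-06] 0.09322242234192686
```

View pics/top0.png

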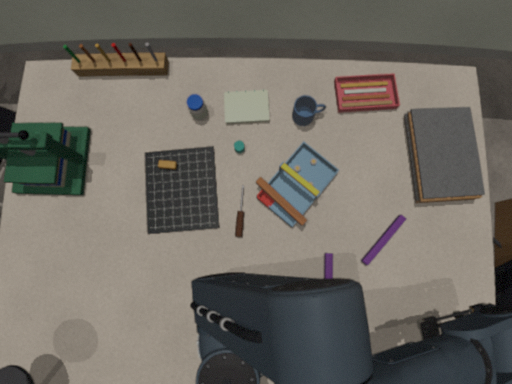

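View pics/side0.png

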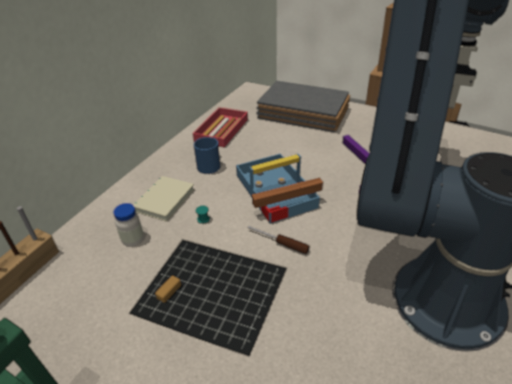

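The top view shows the tray on the right around (298,185), with its yellow handle from (283,167) to (317,193). The batten runs from (258,180) to (305,222), and the red corner is at (265,203). The mat is centred near (182,190) with the wax at (167,165). The two purple bars are look-alikes. The side view agrees with this.

```bash
cat > m.py <<'E'
from h import *
im=cv2.imread("pics/top0.png");c=calibration("top");hsv=cv2.cvtColor(im,cv2.COLOR_BGR2HSV)
def rect(mask,roi,z):
    m=np.zeros(mask.shape,np.uint8);a,b,e,f=roi;m[b:f,a:e]=mask[b:f,a:e]
    cs,_=cv2.findContours(m,cv2.RETR_EXTERNAL,cv2.CHAIN_APPROX_NONE);k=max(cs,key=cv2.contourArea)
    P=np.array([onplane(c,*p[0],z)[:2] for p in k])*1000
    r=cv2.minAreaRect(P.astype(np.float32));B=cv2.boxPoints(r)
    e=[B[1]-B[0],B[2]-B[1]];L=max(e,key=np.linalg.norm);print(cv2.contourArea(k),np.round(r[0],1),np.round(r[1],1),"long axis deg",round(np.degrees(np.arctan2(L[1],L[0]))%180,1));return r
H,S,V=cv2.split(hsv)
print("handle");rect(((H>20)&(H<35)&(S>150)&(V>110)).astype(np.uint8),(275,155,325,205),.104)
print("batten");rect(((H>3)&(H<18)&(S>110)&(V>60)).astype(np.uint8),(250,170,315,230),.072)
print("mat");rect(((V<90)).astype(np.uint8),(140,140,225,240),.003)
print("wax");rect(((H>8)&(H<25)&(S>120)&(V>90)).astype(np.uint8),(150,155,185,175),.025)
print("tray");rect(((H>90)&(H<115)&(S>60)&(V>60)).astype(np.uint8),(250,140,345,230),.04)
print("red",onplane(c,264,203,.04))
for u,v in((297,145),(336,176)): print(onplane(c,u,v,.04))
for p in ((177,165),(283,185)): print(hsv[p[1],p[0]])
E
python3 m.py
```

```text
handle
135.5 [ 512.5 -179.1] [132.2  15.1] long axis deg 51.9
batten
408.0 [ 448.6 -123.6] [195.4  26.6] long axis deg 49.5
mat
5568.5 [489.6 206.1] [277.9 236.9] long axis deg 6.3
wax
103.5 [570.1 253. ] [58.7 25. ] long axis deg 85.2
tray
909.5 [ 567.  -225.3] [143.3  87. ] long axis deg 50.4
red [ 0.44452694 -0.07289003  0.04      ]
[ 0.6380374  -0.17698068  0.04      ]
[ 0.53715238 -0.30347259  0.04      ]
[19 66 31]
[ 99  63 146]
```

```bash
cat >> h.py <<'E'
from scipy.spatial.transform import Rotation as Ro
def down(deg):
    a=np.radians(deg);y=np.array([np.cos(a),np.sin(a),0]);z=np.array([0,0,-1.]);return Ro.from_matrix(np.c_[np.cross(y,z),y,z])
def q(R): x=R.as_quat();return [x[3],x[0],x[1],x[2]]
def wristcal(s):
    c=dict(calibration("wrist"));w=s["tcp_rot"];T=np.eye(4);T[:3,:3]=Ro.from_quat([w[1],w[2],w[3],w[0]]).as_matrix();T[:3,3]=s["tool_pos"]
    M=np.linalg.inv(T@c["tool_from_camera"]);c["R"]=M[:3,:3];c["t"]=M[:3,3];return c
def tilt(R,deg,ydir): # tip so that tray side along horizontal unit vector goes down
    ax=np.cross([0,0,-1],ydir)*-1
    return Ro.from_rotvec(np.radians(deg)*ax)*R
E
python3 - <<'E'
from h import *
d=np.array([np.cos(np.radians(96)),np.sin(np.radians(96)),0])
t=tilt(Ro.identity(),30,d);print(t.apply(d))
for p in ([.50,-.18,.36],[.45,-.18,.36],[.5,-.25,.36]):
    print(p,[None if (x:=solve_ik(p,q(tilt(down(-39),a,d)))) is None else np.round(x,2) for a in (0,25,40)])
move_to([.4486,-.1236,.20],q(down(-40.5)));gripper_to(.06)
s=state();im,_=camera("wrist");cv2.imwrite("pics/w1.png",im);np.save("w1.npy",np.array([s],dtype=object),allow_pickle=True);print(s["time"],s["tool_pos"])
E
```

```text
[-0.0905243   0.86128123 -0.5       ]
[0.5, -0.18, 0.36] [array([-0.43,  0.22,  1.52, -0.  ,  1.4 ,  0.25]), array([-0.24,  0.16,  1.66, -0.44,  1.21,  0.58]), array([-0.12,  0.16,  1.74, -0.75,  1.18,  0.83])]
[0.45, -0.18, 0.36] [array([-0.48,  0.12,  1.64, -0.  ,  1.38,  0.2 ]), array([-0.26,  0.06,  1.77, -0.44,  1.19,  0.56]), array([-0.14,  0.06,  1.85, -0.75,  1.16,  0.83])]
[0.5, -0.25, 0.36] [array([-0.55,  0.27,  1.45, -0.  ,  1.42,  0.13]), array([-0.37,  0.19,  1.62, -0.42,  1.16,  0.45]), array([-0.27,  0.18,  1.72, -0.74,  1.09,  0.72])]
2.7417 [ 0.44860906 -0.12358074  0.19999279]
```

View pics/w1.png

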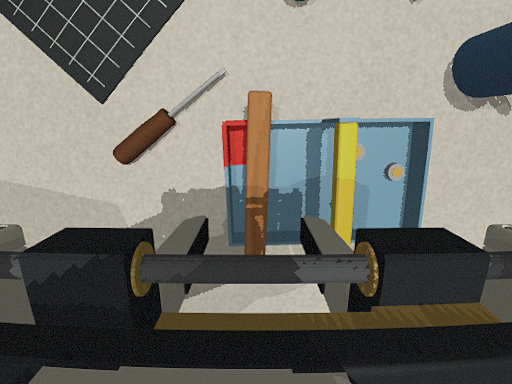

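The wrist view shows the batten, running (260,93) to (255,250), centred between the fingers. The handle runs along columns 331–357, the red corner is at (235,143), and two dies are visible at (360,152) and (396,172).

```bash
python3 - <<'E'
from h import *
s=np.load("w1.npy",allow_pickle=True)[0];c=wristcal(s)
hs=cv2.cvtColor(cv2.imread("pics/w1.png"),cv2.COLOR_BGR2HSV);H,S,V=cv2.split(hs)
def line(m,rows,z,x0,x1):
    P=[]
    for v in rows:
        u=np.flatnonzero(m[v,x0:x1])+x0
        if len(u): P.append(onplane(c,(u[0]+u[-1])/2,v,z)[:2]*1000)
    P=np.array(P);vx,vy,x,y=cv2.fitLine(P.astype(np.float32),cv2.DIST_HUBER,0,.01,.01).ravel();return P,np.array([x,y]),np.array([vx,vy])
for n,m,r,z,C in(("bat",(H>5)&(H<18)&(S>110)&(V>60),range(100,180,4),.072,[448.6,-123.6]),("han",(H>20)&(H<35)&(S>150)&(V>170),range(128,225,4),.104,[512.5,-179.1])):
    P,x,v=line(m.astype(np.uint8),r,z,*((240,280) if n=="bat" else (325,365)))
    v*=np.sign(v[0]);off=(x-C)@[-v[1],v[0]]
    print(n,"ang",np.degrees(np.arctan2(v[1],v[0])).round(1),"lateral offset of line from C mm",off.round(1))
# corners of tray rim far side
print(onplane(c,223,122,.04),onplane(c,433,119,.04))
E
```

```text
bat ang 47.6 lateral offset of line from C mm -2.7
han ang 51.1 lateral offset of line from C mm -1.5
[ 0.46732235 -0.04952653  0.04      ] [ 0.65132393 -0.19973078  0.04      ]
```

```bash
python3 - <<'E'
from h import *
R=down(-41.5)
move_to([.450,-.125,.13],q(R));servo_line([.450,-.125,.062],rate=.1)
gripper_to(0.0);s=state();print(s["time"],s["opening"],s["grip_force"],s["tool_pos"])
servo_line([.450,-.125,.2],rate=.2)
a=np.radians(6.3);p=np.array([.4896,.2061])-.04*np.array([np.cos(a),np.sin(a)])
move_to([*p,.12],q(down(6.3)));print(state()["opening"])
servo_line([*p,.045],rate=.12)
hit=servo_line([*p,.022],rate=.04,max_force=5)
s=state();print(hit,s["time"],s["tool_pos"],s["contact_force"])
gripper_to(.06);servo_line([*p,.13],rate=.2)
move_to([.5137,-.1805,.22],q(down(-39)))
im,_=camera("top");cv2.imwrite("pics/t2.png",im[100:260,120:360]);im2,_=camera("wrist");cv2.imwrite("pics/w2.png",im2)
cv2.imwrite("pics/c2.png",np.vstack([cv2.resize(im[120:250,130:350],(512,303)),im2[:290]]));s=state();print(s["time"]);np.save("w2.npy",np.array([s],dtype=object),allow_pickle=True)
E
```

```text
4.675 0.02378974217888055 29.9638831615448 [ 0.45006308 -0.12503116  0.06207202]
0.02374185074385106
True 8.075 [0.44963294 0.20166599 0.02447408] [1.53800453 0.72258221 1.23384805]
11.1
```

View pics/c2.png

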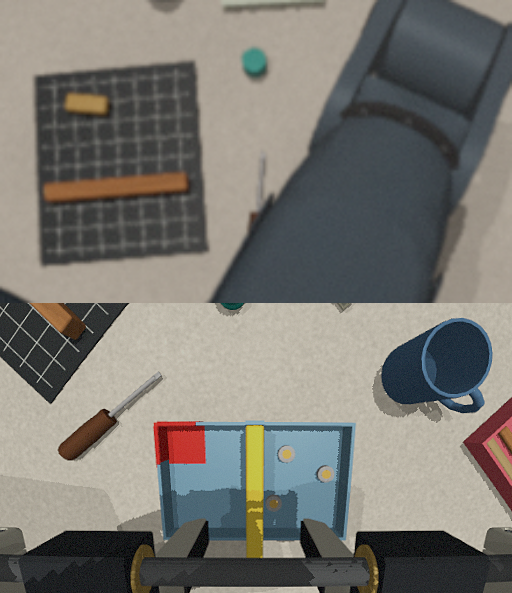

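The batten lies flat on the mat, clear of the wax. The tray is upright with all three dies visible, and the handle is centred between the fingers. Next I grasp the handle, lift and tip.

```bash
python3 - <<'E'
from h import *
R=down(-39);x,y=.5137,-.1805
servo_line([x,y,.14],rate=.15);servo_line([x,y,.092],rate=.08)
gripper_to(0.0);s=state();print(s["time"],s["opening"],s["grip_force"])
servo_line([x,y,.12],rate=.05);servo_line([x,y,.36],rate=.15)
s=state();print(s["time"],s["opening"],s["contact_force"],s["ft_torque"])
u=lambda a:np.array([np.cos(np.radians(a)),np.sin(np.radians(a)),0])
P=[.5,-.2,.36]
for a,th,dz in((141,12,0),(141,26,.03),(122,34,0),(96,40,.03)):
    servo_line([x,y,.36+dz],rate=.03,rot=q(tilt(R,th,u(a))))
    s=state();print(a,s["time"],s["opening"],s["tool_pos"])
wait(1.0)
s=state();print(s["time"],s["ft_torque"])
im,_=camera("wrist");im2,_=camera("side");im3,_=camera("top")
cv2.imwrite("pics/w3.png",im);cv2.imwrite("pics/s3.png",im2);cv2.imwrite("pics/c3.png",np.vstack([im[:290],cv2.resize(im2[80:330,130:430],(360,300))[:, :] if 0 else cv2.resize(im2,(512,384))[60:360]]));np.save("w3.npy",np.array([s],dtype=object),allow_pickle=True)
E
```

```text
13.275 0.017538577440952705 30.000201165676117
15.7333 0.01763944158342483 [-0.37030288  0.4757454  -3.52245074] [-0.0315642  -0.03181054  0.00638566]
141 16.0917 0.01812159288740677 [ 0.51313431 -0.17995228  0.36001881]
141 17.2417 0.017355607087913064 [ 0.51375861 -0.18058586  0.38982836]
122 18.3917 0.017541923357185647 [ 0.51381144 -0.18056504  0.36025575]
96 19.5417 0.017930808961463957 [ 0.5135904  -0.18054977  0.38997015]
20.5417 [ 0.77293037  0.0623087  -0.00220963]
```

View pics/c3.png

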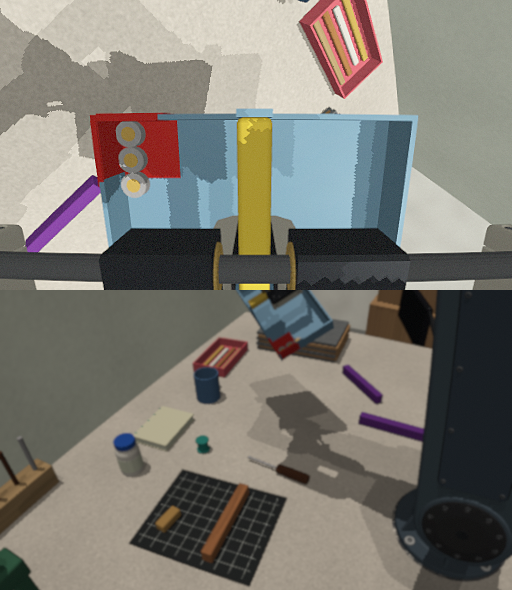

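The wrist view shows the three dies in a touching row in the red corner at (130,133), (132,159) and (134,185). The side view shows the tray in the air with the red corner lowest. Next I check the tray for slip in the grip, and work out the die positions in the tray frame.

```bash
python3 - <<'E'
from h import *
c=calibration("wrist");M=np.array(c["tool_from_camera"])
def tool2tray(p): return np.array([p[1],p[0],.092-p[2]])
Mi=np.linalg.inv(M);c["R"]=Mi[:3,:3];c["t"]=Mi[:3,3]
for p in ((-120,75,40),(120,75,40)):
    X=np.array([p[1],p[0],92-p[2]])/1000;print("rim expected px",proj(c,X).round(1))
def tr(u,v,h):
    o=M[:3,3];d=M[:3,:3]@ray(c,u,v);k=(.092-h-o[2])/d[2];return (tool2tray(o+k*d)*1000).round(1)
for p in((130,133),(132,159),(134,185)):print("die top",tr(*p,.014))
w=state()["tcp_rot"];T=Ro.from_quat([w[1],w[2],w[3],w[0]]).as_matrix();print("tilt",np.degrees(np.arccos(-T[2,2])),"corner dir",T@[0,-1,0],T@[1,0,0])
E
```

```text
rim expected px [ 88.9 113.1]
rim expected px [417.7 113.2]
die top [-102.3   59.6   14. ]
die top [-102.8   37.9   14. ]
die top [-103.4   15.3   14. ]
tilt 40.00080741382427 corner dir [-0.75985646  0.4648043  -0.45450537] [ 0.64661321  0.61259831 -0.45454885]
```

```bash
python3 -c "
from h import *
print(sign_off(),state()['time'])"
```

```text
the job is handed in; nothing more can be done
the job is handed in; nothing more can be done
```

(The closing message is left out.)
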